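Put the reels and battery away and hasp the tin

TASK

Tidy up: put both cotton reels in the blue tin and the torch battery in the brown bowl, lowering each one in below the rim before you let go. Then shut the tin's lid, keeping the hasp swung out clear of the staple, and when the lid is fully down swing the hasp right down over the staple until it lies flat against the tin's front. Leave the bowl where it stands, upright, and do not disturb the other things on the board.

Things in the scene. Friction and masses are not known exactly. Their poses are not given: they have to be found in the camera images.
- tin: Blue steel trinket tin, 130 mm deep (its x), 180 mm long (its y), 62 mm high, walls and floor 3 mm, empty, one undivided space; held fast to the board. Origin at the centre of its underside, z up. Its front (staple) faces its -x, to the robot's right or up to 40 degrees outward from there; the lid's hinge line is its top back edge (x = +65 mm, z = 62 mm, along y).
- lid (a joint): Lid angle in rad: 0 shut, 1.57 upright, 1.95 leaning back to its stop. Starts open (1.6 to 1.9). Stiff hinge (0.36 N m): it stays at any angle and is pushed down with about 3 N at its edge. Panel 136 by 188 mm, 5 mm thick; shut, its underside is at z = 62 mm and its top at z = 67 mm of the tin; a 12 mm lip is turned down at the front.
- lid_edge (a point): Middle of the lid's front edge on its outer face, 133 mm from the hinge line; apart from the hasp, the highest part of the open lid.
- hasp (a joint): Angle in rad of the hasp's steel strap about its knuckle on the lid's front edge. With the lid shut: 0 hanging down flat along the tin's front over the staple, 1.57 straight out in front, 2.7 (stop) nearly straight up. Starts swung out (1.1 to 2.0); stiff (0.012 N m, under 1 N at its tip), so it stays where it is left. It moves with the lid.
- hasp_tip (a point): Middle of the strap's free end, 40 mm from the knuckle. The strap is smooth steel, 28 mm wide, 3 mm thick, 46 mm long, with a slot 12 mm wide that the staple passes through; its end is rolled into a thumb lip standing 11 mm out in front, a little farther than the staple. With the lid shut the knuckle, along the tin's y, lies at x = -71.5 mm, y = 0, z = 56 mm in the tin's frame.
- staple (a point): Outer end of the staple, a small fixed steel loop on the tin's front: at x = -79 mm, y = 0, z = 33 mm in the tin's frame.
- red_reel: Cotton reel, red all over,, 30 mm across and 40 mm high, 30 g, standing on end. Origin at the centre of its underside.
- green_reel: Cotton reel, green all over,, same size as the red one. Origin at the centre of its underside.
- battery: Torch battery, black with a copper top band, 26 mm across and 50 mm high, 70 g, standing on end with the knob up. Origin at the centre of its underside.
- bowl: Brown ceramic bowl, loose, 140 mm across at the rim and 55 mm high, 68 mm across at the foot, wall 5 mm, 0.45 kg. Origin at the centre of its underside.
- bowl_in (a point): Centre of the bowl's inner floor, 7 mm above its underside; the inside is about 66 mm across at the floor and 130 mm at the rim.
- spray_bottle: Bystander: green spray bottle with a white press button, 56 mm across, 178 mm high. Origin at the centre of its underside.
- glasses: Bystander: folded brown reading glasses, 130 mm long (its y), 36 mm high, standing on the rims. Origin at the centre of its underside.
- padlock: Bystander: brass padlock lying flat, 36 mm wide (its y), about 52 mm long with its shackle (its x), 16 mm high. Origin at its underside, in the middle of the brass case.
- matchbox: Bystander: yellow matchbox lying flat, 36 by 53 by 15 mm. Origin at the centre of its underside.
- mug: Bystander: white enamel mug, 80 mm across, 80 mm high, handle at its +y. Origin at the centre of its underside.
- candle: Bystander: cream candle in a steel saucer 90 mm across, 102 mm high. Origin at the centre of its underside.
Not all that is in view belongs to the job. There is more than one size of the green_reel; the job needs the larger. Leave any turquoise look-alike of the tin alone.

How it is judged:
By the outcome, as a careful person would: the job done as asked, in the order asked, and still so for the second after the job is handed in, with the robot touching nothing.
It also fails if it takes over 67 s, if anything falls off the work surface, if the arm or the gripper's body presses on something with over 40 N, if the wrist force passes 120 N, or if a joint passes its speed limit or range.

ROBOT

A 6-joint arm with a two-finger parallel gripper is mounted at the origin on the work surface. World frame = base frame: x ahead of the robot, y to its left, z up, the work surface at z = 0. Lengths are in m, angles in rad, forces in N, time in s.
With the tool pointing down it reaches from about 0.35 to 0.775 m from the base axis. Payload 7.3 kg.
Tool frame: the origin (TCP) lies on the front face of the gripper's body, between the roots of the fingers; the fingertips stand ahead of it and the grasp point (between the pads) lies 47 mm ahead of it (finger_overhang is the z of the fingertips in the tool frame, in m); z points along the fingers, y is the line along which they close (so a half turn about z gives the same grasp; the last joint's range is limited). The gripper opens to 92 mm and grips with 3 to 60 N. Pads are 19 mm wide; open, the fingers measure 130 mm over their backs; the gripper's body (75 mm by 190 mm) begins 47 mm behind the grasp point.
Start: joints at [-1.418, 0.342, 1.524, -0, 1.275, -0.146], TCP at [0.155, -0.502, 0.292] pointing down, gripper open.
Joint ranges: [-2.53, 2.53], [-0.77, 2.02], [0.04, 2.7], [-1, 4.14], [0.28, 2.66], [-3.11, 3.11]. Speed limits (rad/s): [2.57, 2.57, 3.14, 3.14, 3.14, 3.14].

INTERFACE

Orientations are given as [roll, pitch, yaw] about the fixed x, y, z axes, in that order (R = Rz(yaw) Ry(pitch) Rx(roll)).
In Python, from cell import * gives the robot as it stands. The module is installed in compiled form; this text tells all that it offers.
- The arm moves only by the tool arm_command, never from a script. Its argument "series" is a list of rows, each an object of numbers: "x", "y", "z": the shift along the tool's x, y, z in mm; "rx", "ry", "rz": the turn, a rotation vector about the tool's x, y, z in degrees. A call has 1 to 20 rows; each row is the pose to reach, as a shift and turn from the pose commanded when the call began, along the tool's axes at that moment; what a row does not reach only later rows make up. A row lasts 1/10 s, in which the tool goes at most 50 mm and 8.59 degrees, less where a joint would pass 70% of its speed; a pose out of reach is approached as far as the arm can. A call with a gripper value outside its range is refused whole. "hand" is the finger opening in mm, from 0 to 91.8, set as the call begins (left out, the last holds). The fingers move at their own pace and stop on an object; "squeeze" is the grip in N (left out, the last holds). Time passes only in rows, so rows that repeat a pose let the fingers close. It gives the time, the measured TCP pose, the force, the opening and the grip force at its end, in the units of the state.
- observe(): the state, without advancing time (a new reading comes with each control period).
- read_camera(name): name is "scene" or "top" or "wrist"; returns a dict with "pixels" (400x640x3 uint8, blue, green, red), "K" (3x3 intrinsics, pixels), "rvec" (rotation vector, rad) and "tvec" (3), from world to camera coordinates, as OpenCV has them. Camera axes: x right, y down, z forward; pixel columns grow to the right and rows downward; lengths in m; the calibration is good to about 2 mm. A picture is of the moment at which its call begins. There is no depth.
- hand_in(): hands the job in; it is judged then, once.
Trained networks look in a picture, given as the dict that the camera call returned (one of the last four; its "shot" number tells which), for a name from the list of things; names that differ only in an ending like _2 or _b are one class to them, and where a whole thing is asked for, a point or a joint stands for the part that bears it (a point fixed in the world has none). Each returns a list of dicts, best first, with "confidence" (0 to 1); they miss things now and then, are a little off and sometimes report something else, mostly with a low value. They report only what shows in the picture. A call takes as long as a camera call. They do not tell look-alikes from the thing itself.
- boxes_of(picture, query): "point" ([x, y, z] in m, in world coordinates, good to about 4 mm: the middle of the surface that is visible of it).
- trace(picture, query): "pixels" (400x640 bool, what is visible of it).
- mark_of(picture, query): "point" ([x, y, z] in m, in world coordinates, good to about 4 mm: a listed point, or the origin of a listed thing).
The state is a dict: "time": time; "qpos": joint angles; "qvel": joint speeds; "joint_efforts": joint torques, N m; "tool_pos": TCP position; "tool_rot": TCP orientation; "contact_force": force on the tool from outside, world axes, zero at the start; "torque": the same for the moment, N m; "opening": finger opening in m; "grip_force": force on a finger pad.
Only numpy, scipy, OpenCV 4.12 (cv2) and the standard library are available. Lean on these libraries where they do the work, as an engineer would, in place of code of your own. Each camera call takes 0.05 s, during which the arm holds its last target. There are 200 camera calls.

## Working session

There is one attempt and no reset: what is moved stays moved. The work goes in short steps, Python scripts to look and compute and a tool call to move; the robot and the scene stay as the last step left them, time stands still between calls to the robot, and variables do not carry over. Pictures are saved under pics/ and viewed, at most 10 in all, crops included, and the job is handed in when it is done.

Besides the shell and the picture viewer there is one more tool, called after "Emit:" as a command line: name --argument value ..., lists and objects as JSON in quotes. arm_command: Moves the arm, as the interface text tells. Its arguments: {"type":"object","properties":{"series":{"type":"array"},"hand":{"type":"number"},"squeeze":{"type":"number"}},"required":["series"]}

```bash
mkdir -p pics; cat > h.py <<'E'
from cell import *
import numpy as np, cv2
from scipy.spatial.transform import Rotation as R
def save(p,n): cv2.imwrite('pics/'+n+'.png',p["pixels"])
def marks(p,names):
    for n in names:
        try:
            print(n,[(np.round(d["point"],3).tolist(),round(d["confidence"],2)) for d in mark_of(p,n)[:4]])
        except Exception as e: print(n,e)
def proj(p,X):
    return cv2.projectPoints(np.array(X,float).reshape(-1,3),np.array(p["rvec"]),np.array(p["tvec"]),np.array(p["K"]),None)[0].reshape(-1,2)
def st():
    s=observe(); print(round(s["time"],2),np.round(s["tool_pos"],4),np.round(s["tool_rot"],3),np.round(s["qpos"],3),np.round(s["contact_force"],1),s["opening"],s["grip_force"]); return s
E
python3 - <<'E'
from h import *
st()
a=read_camera("scene");b=read_camera("top")
save(a,"s0");save(b,"t0")
N="tin lid_edge hasp_tip staple red_reel green_reel battery bowl bowl_in spray_bottle glasses padlock matchbox mug candle".split()
marks(a,N);print();marks(b,N)
st()
E
```

```text
0.0 [ 0.1545 -0.5014  0.2915] [-3.14  -0.     0.299] [-1.418  0.343  1.525 -0.     1.275 -0.146] [ 0.3  0.5 -0.7] 0.09164406157961585 0.0
tin [([0.538, 0.188, 0.002], 0.94), ([0.282, 0.223, -0.002], 0.62), ([0.532, -0.043, 0.0], 0.17)]
lid_edge [([0.285, 0.153, 0.068], 0.87), ([0.544, 0.275, 0.193], 0.76)]
hasp_tip [([0.55, 0.255, 0.236], 0.78), ([0.287, 0.152, 0.015], 0.65), ([0.548, 0.277, 0.193], 0.19)]
staple [([0.288, 0.144, 0.035], 0.84), ([0.533, 0.107, 0.033], 0.69), ([0.759, 0.195, -0.002], 0.27)]
red_reel [([0.45, -0.06, 0.0], 0.65)]
green_reel [([0.635, -0.024, -0.002], 0.69), ([0.572, 0.01, -0.005], 0.63), ([0.707, 0.051, 0.0], 0.51)]
battery [([0.537, 0.186, -0.002], 0.66), ([0.532, -0.045, 0.004], 0.5)]
bowl [([0.49, -0.217, -0.0], 0.84)]
bowl_in [([0.486, -0.218, 0.008], 0.72)]
spray_bottle [([0.75, -0.145, 0.004], 0.97)]
glasses [([0.776, 0.045, -0.001], 0.69), ([0.545, 0.257, 0.24], 0.15)]
padlock [([0.706, 0.052, 0.002], 0.67)]
matchbox [([0.685, -0.226, 0.001], 0.69)]
mug [([0.692, -0.337, -0.0], 0.85), ([0.706, 0.049, 0.001], 0.74)]
candle [([0.758, 0.193, -0.002]
[... 384 characters left out ...]
_reel [([0.442, -0.061, 0.002], 0.57)]
green_reel [([0.636, -0.025, 0.0], 0.61), ([0.573, 0.012, 0.004], 0.61)]
battery [([0.527, -0.052, -0.005], 0.45)]
bowl [([0.497, -0.212, 0.002], 0.78)]
bowl_in [([0.495, -0.216, 0.005], 0.68)]
spray_bottle [([0.751, -0.142, -0.0], 0.62), ([0.702, 0.048, -0.001], 0.59)]
glasses [([0.78, 0.04, -0.002], 0.87)]
padlock [([0.705, 0.05, -0.001], 0.56), ([0.524, -0.05, -0.0], 0.38)]
matchbox [([0.686, -0.228, -0.003], 0.57)]
mug [([0.692, -0.341, 0.0], 0.78), ([0.442, -0.064, 0.003], 0.41)]
candle [([0.761, 0.191, -0.002], 0.91)]
1.6 [ 0.1546 -0.5017  0.2923] [3.141 0.    0.299] [-1.418  0.342  1.524 -0.     1.275 -0.146] [0.4 0.3 0.2] 0.09170679490541062 0.0
```

View pics/s0.png

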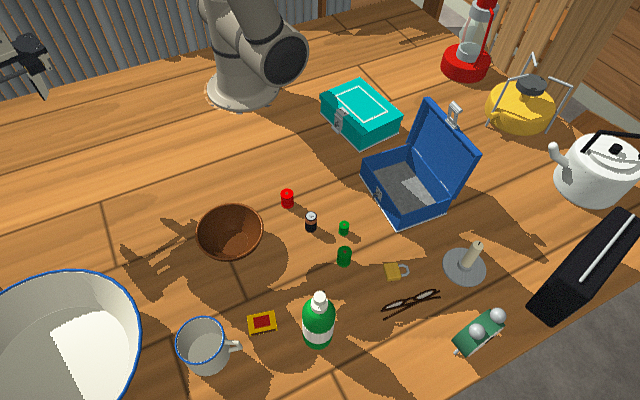

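View pics/t0.png

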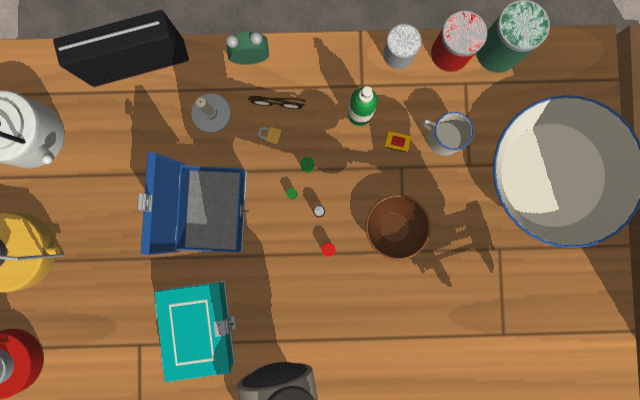

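```bash
cat >> h.py <<'E'
def rows(wps,s=None):
    """wps: list of (xyz, rpy) world TCP poses -> rows relative to the present pose"""
    s=s or observe(); p0=np.array(s["tool_pos"]); R0=R.from_euler('xyz',s["tool_rot"])
    for p,e in wps:
        d=R0.inv().apply(np.array(p)-p0)*1e3; r=np.degrees((R0.inv()*R.from_euler('xyz',e)).as_rotvec())
        print(np.round(d,1).tolist(),np.round(r,1).tolist())
E
python3 - <<'E'
from h import *
import cell
print([n for n in dir(cell) if n[0]!='_'], getattr(cell,'finger_overhang',None))
rows([((0.50,-0.05,0.30),(np.pi,0,1.507))])
E
```

```text
['IKError', 'boxes_of', 'finger_overhang', 'hand_in', 'mark_of', 'observe', 'read_camera', 'trace'] 0.0655
[463.1, -330.0, -7.8] [0.0, 0.0, -69.2]
```

Emit:
arm_command --series '[{"x":463,"y":-330,"z":-8,"rz":-69},{"x":463,"y":-330,"z":-8,"rz":-69},{"x":463,"y":-330,"z":-8,"rz":-69},{"x":463,"y":-330,"z":-8,"rz":-69},{"x":463,"y":-330,"z":-8,"rz":-69},{"x":463,"y":-330,"z":-8,"rz":-69},{"x":463,"y":-330,"z":-8,"rz":-69},{"x":463,"y":-330,"z":-8,"rz":-69},{"x":463,"y":-330,"z":-8,"rz":-69},{"x":463,"y":-330,"z":-8,"rz":-69},{"x":463,"y":-330,"z":-8,"rz":-69},{"x":463,"y":-330,"z":-8,"rz":-69},{"x":463,"y":-330,"z":-8,"rz":-69},{"x":463,"y":-330,"z":-8,"rz":-69},{"x":463,"y":-330,"z":-8,"rz":-69}]' --hand 60

```text
invalid input
```

Emit:
arm_command --series '[{"x":463,"y":-330,"z":-8,"rx":0,"ry":0,"rz":-69},{"x":463,"y":-330,"z":-8,"rx":0,"ry":0,"rz":-69},{"x":463,"y":-330,"z":-8,"rx":0,"ry":0,"rz":-69},{"x":463,"y":-330,"z":-8,"rx":0,"ry":0,"rz":-69},{"x":463,"y":-330,"z":-8,"rx":0,"ry":0,"rz":-69},{"x":463,"y":-330,"z":-8,"rx":0,"ry":0,"rz":-69},{"x":463,"y":-330,"z":-8,"rx":0,"ry":0,"rz":-69},{"x":463,"y":-330,"z":-8,"rx":0,"ry":0,"rz":-69},{"x":463,"y":-330,"z":-8,"rx":0,"ry":0,"rz":-69},{"x":463,"y":-330,"z":-8,"rx":0,"ry":0,"rz":-69},{"x":463,"y":-330,"z":-8,"rx":0,"ry":0,"rz":-69},{"x":463,"y":-330,"z":-8,"rx":0,"ry":0,"rz":-69},{"x":463,"y":-330,"z":-8,"rx":0,"ry":0,"rz":-69},{"x":463,"y":-330,"z":-8,"rx":0,"ry":0,"rz":-69}]' --hand 60 --squeeze 10

```text
time: 3.0
tool_pos: [0.4996, -0.0501, 0.3]
tool_rot: [-3.141, 0.0, 1.504]
contact_force: [0.4, -0.6, -0.4]
opening: 0.0599
grip_force: 0.0
```

```bash
cat >> h.py <<'E'
def ray(p,uv):
    Rm=cv2.Rodrigues(np.array(p["rvec"],float))[0]; t=np.array(p["tvec"],float).ravel()
    d=Rm.T@np.linalg.inv(np.array(p["K"]))@np.array([uv[0],uv[1],1.]); return -Rm.T@t, d/np.linalg.norm(d)
def tri(obs):
    A=np.zeros((3,3));b=np.zeros(3)
    for p,uv in obs:
        c,d=ray(p,uv);M=np.eye(3)-np.outer(d,d);A+=M;b+=M@c
    X=np.linalg.solve(A,b); return X,[round(float(np.linalg.norm(proj(p,X)[0]-uv)),1) for p,uv in obs]
E
python3 - <<'E'
from h import *
w=read_camera("wrist");t=read_camera("top");save(w,"w1")
for n in "red_reel green_reel battery bowl bowl_in tin staple lid_edge hasp_tip".split():
    marks(w,[n])
for n in ["red_reel","green_reel","battery","bowl"]:
    o=[]
    for p in (w,t):
        L=trace(p,n)
        L=[d for d in L]
        print(n,p["shot"],[(np.round(np.argwhere(d["pixels"])[:,::-1].mean(0),1).tolist(),int(d["pixels"].sum()),round(d["confidence"],2)) for d in L[:3]])
        o.append(L)
st()
for z in (0.02,0.04):print(ray(w,(320,200)),)
E
```

```text
red_reel [([0.447, -0.066, -0.002], 0.56)]
green_reel [([0.638, -0.022, 0.002], 0.95), ([0.573, 0.01, 0.002], 0.61)]
battery [([0.529, -0.047, -0.0], 0.66)]
bowl [([0.492, -0.212, 0.003], 0.56)]
bowl_in [([0.492, -0.22, 0.008], 0.7), ([0.701, 0.055, -0.002], 0.67)]
tin [([0.752, -0.148, 0.002], 0.45)]
staple [([0.292, 0.144, 0.03], 0.67), ([0.537, 0.109, 0.031], 0.56)]
lid_edge []
hasp_tip [([0.293, 0.156, 0.016], 0.96)]
red_reel 3 [([280.7, 189.5], 536, 0.6)]
red_reel 4 []
green_reel 3 [([422.9, 149.4], 652, 0.64)]
green_reel 4 [([277.5, 102.1], 339, 0.48)]
battery 3 [([342.1, 173.9], 452, 0.89)]
battery 4 []
bowl 3 [([321.4, 292.1], 4208, 0.79)]
bowl 4 [([405.5, 228.0], 2394, 0.93), ([397.2, 141.8], 389, 0.33)]
3.95 [ 0.4999 -0.05    0.3002] [-3.142  0.     1.503] [-0.252  0.294  1.571 -0.     1.277 -0.185] [-0.4 -0.4  0.1] 0.0599037496668698 0.0
(array([0.50550051, 0.03403319, 0.39268361]), array([-0.0190081 , -0.30479469, -0.95222838]))
(array([0.50550051, 0.03403319, 0.39268361]), array([-0.0190081 , -0.30479469, -0.95222838]))
```

View pics/w1.png

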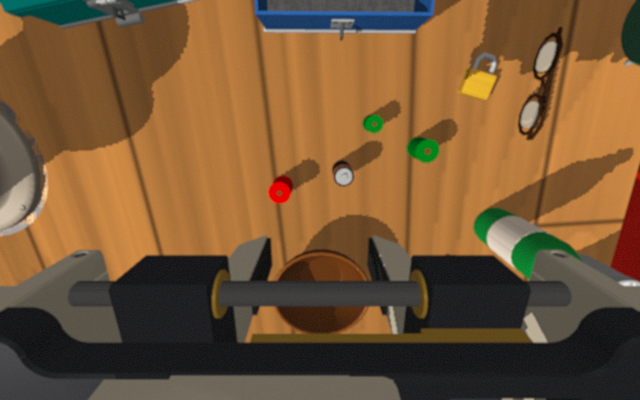

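```bash
python3 - <<'E'
from h import *
w=read_camera("wrist");t=read_camera("top");s=read_camera("scene")
def cen(p,guess,f,r=14):
    I=p["pixels"].astype(int);h=cv2.cvtColor(p["pixels"],cv2.COLOR_BGR2HSV).astype(int)
    m=f(I,h).astype(np.uint8);yy,xx=np.mgrid[:400,:640];m&=((xx-guess[0])**2+(yy-guess[1])**2<r*r).astype(np.uint8)
    ys,xs=np.nonzero(m);return np.array([xs.mean(),ys.mean()]),len(xs)
red=lambda I,h:(I[...,2]>110)&(I[...,1]<40)&(I[...,0]<60)
grn=lambda I,h:(h[...,0]>45)&(h[...,0]<80)&(h[...,1]>150)&(h[...,2]>60)
for n,f,g in [("red",red,[(w,(281,190)),(t,(328,250)),(s,(287,198))]),("green",grn,[(w,(424,150)),(t,(308,164)),(s,(344,256))])]:
    o=[(p,)+cen(p,q,f) for p,q in g]
    print(n,[(x[1].round(1).tolist(),x[2]) for x in o]);X,e=tri([x[:2] for x in o]);print(X.round(4),e)
# project predicted models to check
for nm,(x,y),hgt in [("red",(.445,-.062),.04),("green",(.636,-.024),.04),("bat",(.528,-.049),.05)]:
    print(nm,[[proj(p,[x,y,z])[0].round(1).tolist() for z in (0,hgt)] for p in (w,t)])
# tin front bottom edge in wrist: blue mask lowest pixel per column
h=cv2.cvtColor(w["pixels"],cv2.COLOR_BGR2HSV);m=(h[...,0]>105)&(h[...,0]<125)&(h[...,1]>120)
P=[]
for c in range(240,450,6):
    r=np.nonzero(m[:60,c])[0]
    if len(r):P.append((c,r.max()))
print(P)
b=h[...];mb=m[:,:]; 
cv2.imwrite('pics/tc.png',cv2.resize(np.hstack([t["pixels"][140:270,130:260],s["pixels"][90:220,350:480]]),None,fx=3,fy=3,interpolation=cv2.INTER_CUBIC))
cv2.imwrite('pics/wc.png',cv2.resize(w["pixels"][0:60,240:450],None,fx=3.8,fy=3.8,interpolation=cv2.INTER_CUBIC))
E
```

```text
red [([279.2, 190.6], 360), ([nan, nan], 0), ([286.5, 198.2], 198)]
[nan nan nan] [nan, nan, nan]
green [([423.9, 149.4], 488), ([307.0, 158.3], 19), ([343.7, 256.1], 247)]
[ 0.6422 -0.0244  0.0256] [4.0, 2.9, 0.9]
red [[[281.7, 182.8], [277.8, 190.4]], [[326.3, 249.2], [326.5, 250.0]]]
green [[[416.5, 147.1], [427.1, 151.2]], [[307.4, 165.6], [306.8, 163.0]]]
bat [[[339.1, 170.1], [341.7, 178.3]], [[319.6, 212.6], [319.5, 211.7]]]
[(258, np.int64(17)), (264, np.int64(26)), (270, np.int64(28)), (276, np.int64(28)), (282, np.int64(28)), (288, np.int64(28)), (294, np.int64(28)), (300, np.int64(28)), (306, np.int64(28)), (312, np.int64(28)), (318, np.int64(28)), (324, np.int64(28)), (330, np.int64(18)), (336, np.int64(17)), (342, np.int64(17)), (348, np.int64(18)), (354, np.int64(28)), (360, np.int64(28)), (366, np.int64(28)), (372, np.int64(28)), (378, np.int64(28)), (384, np.int64(28)), (390, np.int64(28)), (396, np.int64(28)), (402, np.int64(28)), (408, np.int64(28)), (414, np.int64(28)), (420, np.int64(23)), (426, np.int64(18)), (432, np.int64(8))]<stdin>:6: RuntimeWarning: Mean of empty slice.
  ret = ret.dtype.type(ret / rcount)
```

View pics/tc.png

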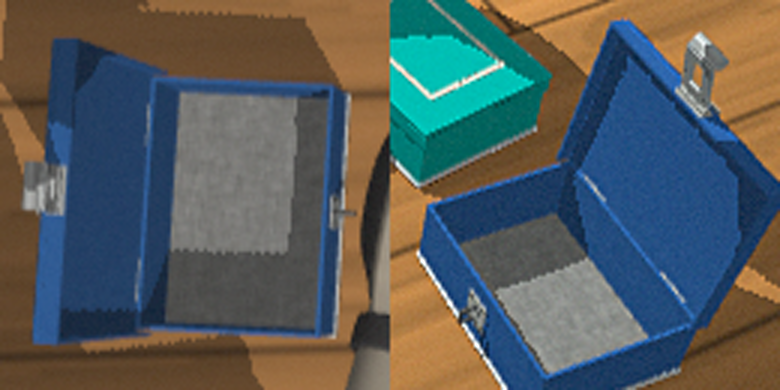

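Emit:
arm_command --series '[{"x":-16,"y":-53,"z":30,"rx":0,"ry":0,"rz":0},{"x":-16,"y":-53,"z":70,"rx":0,"ry":0,"rz":0},{"x":-16,"y":-53,"z":110,"rx":0,"ry":0,"rz":0},{"x":-16,"y":-53,"z":150,"rx":0,"ry":0,"rz":0},{"x":-16,"y":-53,"z":175,"rx":0,"ry":0,"rz":0},{"x":-16,"y":-53,"z":195,"rx":0,"ry":0,"rz":0},{"x":-16,"y":-53,"z":215,"rx":0,"ry":0,"rz":0},{"x":-16,"y":-53,"z":229,"rx":0,"ry":0,"rz":0},{"x":-16,"y":-53,"z":229,"rx":0,"ry":0,"rz":0}]' --hand 60 --squeeze 10

```text
time: 5.0
tool_pos: [0.4451, -0.0622, 0.0698]
tool_rot: [-3.138, -0.001, 1.503]
contact_force: [0.2, 0.6, -0.2]
opening: 0.0603
grip_force: 0.0
```

Emit:
arm_command --series '[{"x":0,"y":0,"z":0,"rx":0,"ry":0,"rz":0},{"x":0,"y":0,"z":0,"rx":0,"ry":0,"rz":0},{"x":0,"y":0,"z":0,"rx":0,"ry":0,"rz":0},{"x":0,"y":0,"z":0,"rx":0,"ry":0,"rz":0},{"x":0,"y":0,"z":0,"rx":0,"ry":0,"rz":0},{"x":0,"y":0,"z":-30,"rx":0,"ry":0,"rz":0},{"x":0,"y":0,"z":-70,"rx":0,"ry":0,"rz":0},{"x":0,"y":0,"z":-100,"rx":0,"ry":0,"rz":0},{"x":0,"y":0,"z":-100,"rx":0,"ry":0,"rz":0}]' --hand 10 --squeeze 12

```text
time: 5.9
tool_pos: [0.4478, -0.063, 0.1749]
tool_rot: [3.134, 0.002, 1.503]
contact_force: [-0.3, -0.1, -0.8]
opening: 0.0286
grip_force: 12.0
```

```bash
python3 - <<'E'
from h import *
st()
w=read_camera("wrist");save(w,"w2")
rows([((0.5004,0.1806,z),(np.pi,0,1.505)) for z in (.17,.077)])
print([d["point"] for d in mark_of(w,"tin")],[d["point"] for d in mark_of(w,"staple")],[d["point"] for d in mark_of(w,"red_reel")])
E
```

```text
5.9 [ 0.4478 -0.063   0.1749] [3.134e+00 2.000e-03 1.503e+00] [-0.309  0.35   1.886 -0.     0.897 -0.242] [-0.3 -0.1 -0.8] 0.028557263785292546 11.999914648476988
[246.4, 37.0, 2.8] [0.3, 0.1, -0.1]
[246.5, 36.6, 95.8] [0.3, 0.1, -0.1]
[[0.5286, -0.0506, 0.0031]] [[0.7505, -0.1471, 0.0025]] [[0.4483, -0.0672, 0.1035]]
```

Emit:
arm_command --series '[{"x":50,"y":8,"z":0,"rx":0,"ry":0,"rz":0},{"x":98,"y":16,"z":0,"rx":0,"ry":0,"rz":0},{"x":146,"y":24,"z":0,"rx":0,"ry":0,"rz":0},{"x":194,"y":32,"z":0,"rx":0,"ry":0,"rz":0},{"x":230,"y":38,"z":0,"rx":0,"ry":0,"rz":0},{"x":246,"y":38,"z":0,"rx":0,"ry":0,"rz":0},{"x":246,"y":38,"z":10,"rx":0,"ry":0,"rz":0},{"x":246,"y":38,"z":40,"rx":0,"ry":0,"rz":0},{"x":246,"y":38,"z":70,"rx":0,"ry":0,"rz":0},{"x":246,"y":38,"z":85,"rx":0,"ry":0,"rz":0},{"x":246,"y":38,"z":93,"rx":0,"ry":0,"rz":0},{"x":246,"y":38,"z":93,"rx":0,"ry":0,"rz":0},{"x":246,"y":38,"z":93,"rx":0,"ry":0,"rz":0}]' --hand 10 --squeeze 12

```text
time: 7.4
tool_pos: [0.5007, 0.1797, 0.0784]
tool_rot: [3.141, 0.0, 1.502]
contact_force: [0.4, 1.2, 0.1]
opening: 0.0282
grip_force: 12.0
```

Emit:
arm_command --series '[{"x":0,"y":0,"z":0,"rx":0,"ry":0,"rz":0},{"x":0,"y":0,"z":0,"rx":0,"ry":0,"rz":0},{"x":0,"y":0,"z":0,"rx":0,"ry":0,"rz":0},{"x":0,"y":0,"z":-20,"rx":0,"ry":0,"rz":0},{"x":0,"y":0,"z":-60,"rx":0,"ry":0,"rz":0},{"x":0,"y":0,"z":-100,"rx":0,"ry":0,"rz":0},{"x":0,"y":0,"z":-100,"rx":0,"ry":0,"rz":0}]' --hand 42 --squeeze 12

```text
time: 8.1
tool_pos: [0.5031, 0.1811, 0.1837]
tool_rot: [3.131, -0.003, 1.503]
contact_force: [0.0, -0.3, -1.0]
opening: 0.0418
grip_force: 0.0
```

```bash
python3 - <<'E'
from h import *
w=read_camera("wrist")
st()
rows([((0.6365,-0.0245,z),(np.pi,0,1.505)) for z in (.17,.071)])
for n in ("red_reel","green_reel","staple","tin"): print([(np.round(d["point"],4).tolist(),round(d["confidence"],2)) for d in mark_of(w,n)])
E
```

```text
8.15 [0.5018 0.1808 0.1811] [ 3.135e+00 -2.000e-03  1.503e+00] [ 0.202  0.469  1.66  -0.     1.005  0.27 ] [-0.3 -0.4 -0.7] 0.041880307971534 0.0
[-195.8, 148.1, 11.7] [0.4, -0.1, -0.1]
[-195.9, 147.5, 110.7] [0.4, -0.1, -0.1]
[([0.5004, 0.1753, 0.0019], 0.89)]
[]
[([0.5376, 0.1096, 0.0294], 0.57), ([0.502, 0.1796, 0.0004], 0.55)]
[([0.2815, 0.2263, -0.0011], 0.94), ([0.7059, 0.0531, -0.0005], 0.51)]
```

Emit:
arm_command --series '[{"x":-39,"y":30,"z":0,"rx":0,"ry":0,"rz":0},{"x":-78,"y":60,"z":0,"rx":0,"ry":0,"rz":0},{"x":-117,"y":90,"z":0,"rx":0,"ry":0,"rz":0},{"x":-156,"y":120,"z":0,"rx":0,"ry":0,"rz":0},{"x":-190,"y":146,"z":0,"rx":0,"ry":0,"rz":0},{"x":-195,"y":149,"z":5,"rx":0,"ry":0,"rz":0},{"x":-195,"y":149,"z":30,"rx":0,"ry":0,"rz":0},{"x":-195,"y":149,"z":55,"rx":0,"ry":0,"rz":0},{"x":-195,"y":149,"z":80,"rx":0,"ry":0,"rz":0},{"x":-195,"y":149,"z":98,"rx":0,"ry":0,"rz":0},{"x":-195,"y":149,"z":107,"rx":0,"ry":0,"rz":0},{"x":-195,"y":149,"z":107,"rx":0,"ry":0,"rz":0}]' --hand 60 --squeeze 12

```text
time: 9.55
tool_pos: [0.6347, -0.0236, 0.069]
tool_rot: [-3.137, -0.0, 1.503]
contact_force: [-0.3, 0.2, 0.3]
opening: 0.0602
grip_force: 0.0
```

Emit:
arm_command --series '[{"x":0,"y":0,"z":0,"rx":0,"ry":0,"rz":0},{"x":0,"y":0,"z":0,"rx":0,"ry":0,"rz":0},{"x":0,"y":0,"z":0,"rx":0,"ry":0,"rz":0},{"x":0,"y":0,"z":0,"rx":0,"ry":0,"rz":0},{"x":0,"y":0,"z":0,"rx":0,"ry":0,"rz":0},{"x":0,"y":0,"z":-30,"rx":0,"ry":0,"rz":0},{"x":0,"y":0,"z":-70,"rx":0,"ry":0,"rz":0},{"x":0,"y":0,"z":-100,"rx":0,"ry":0,"rz":0},{"x":0,"y":0,"z":-100,"rx":0,"ry":0,"rz":0}]' --hand 10 --squeeze 12

```text
time: 10.45
tool_pos: [0.6382, -0.0246, 0.1766]
tool_rot: [3.132, 0.001, 1.503]
contact_force: [0.5, 0.4, -0.0]
opening: 0.0286
grip_force: 12.0
```

```bash
python3 - <<'E'
from h import *
w=read_camera("wrist")
st()
rows([((0.5803,0.1760,z),(np.pi,0,1.505)) for z in (.17,.077)])
for n in ("green_reel","battery"): print([(np.round(d["point"],4).tolist(),round(d["confidence"],2)) for d in mark_of(w,n)])
E
```

```text
10.5 [ 0.637  -0.0244  0.1738] [3.136e+00 1.000e-03 1.503e+00] [-0.158  0.648  1.351 -0.     1.137 -0.091] [ 1.1 -0.2 -1.2] 0.028311015404799748 11.972235735083814
[196.1, -70.2, 3.3] [0.3, 0.0, -0.1]
[196.2, -70.6, 96.3] [0.3, 0.0, -0.1]
[([0.642, -0.025, 0.1038], 0.78), ([0.5738, 0.0135, -0.0004], 0.71)]
[([0.5276, -0.0477, -0.0007], 0.59)]
```

Emit:
arm_command --series '[{"x":46,"y":-16,"z":0,"rx":0,"ry":0,"rz":0},{"x":92,"y":-32,"z":0,"rx":0,"ry":0,"rz":0},{"x":138,"y":-48,"z":0,"rx":0,"ry":0,"rz":0},{"x":180,"y":-64,"z":0,"rx":0,"ry":0,"rz":0},{"x":196,"y":-69,"z":0,"rx":0,"ry":0,"rz":0},{"x":196,"y":-69,"z":10,"rx":0,"ry":0,"rz":0},{"x":196,"y":-69,"z":40,"rx":0,"ry":0,"rz":0},{"x":196,"y":-69,"z":70,"rx":0,"ry":0,"rz":0},{"x":196,"y":-69,"z":85,"rx":0,"ry":0,"rz":0},{"x":196,"y":-69,"z":93,"rx":0,"ry":0,"rz":0},{"x":196,"y":-69,"z":93,"rx":0,"ry":0,"rz":0},{"x":196,"y":-69,"z":93,"rx":0,"ry":0,"rz":0}]' --hand 10 --squeeze 12

```text
time: 11.8
tool_pos: [0.581, 0.1753, 0.0784]
tool_rot: [3.141, 0.0, 1.502]
contact_force: [-0.2, 0.1, -0.3]
opening: 0.0284
grip_force: 12.0
```

Emit:
arm_command --series '[{"x":0,"y":0,"z":0,"rx":0,"ry":0,"rz":0},{"x":0,"y":0,"z":0,"rx":0,"ry":0,"rz":0},{"x":0,"y":0,"z":0,"rx":0,"ry":0,"rz":0},{"x":0,"y":0,"z":-20,"rx":0,"ry":0,"rz":0},{"x":0,"y":0,"z":-60,"rx":0,"ry":0,"rz":0},{"x":0,"y":0,"z":-100,"rx":0,"ry":0,"rz":0},{"x":0,"y":0,"z":-100,"rx":0,"ry":0,"rz":0}]' --hand 42 --squeeze 12

```text
time: 12.5
tool_pos: [0.5831, 0.1767, 0.1846]
tool_rot: [3.13, -0.003, 1.503]
contact_force: [2.1, -0.5, 0.5]
opening: 0.0423
grip_force: 0.0
```

```bash
python3 - <<'E'
from h import *
w=read_camera("wrist")
st()
rows([((0.528,-0.0485,z),(np.pi,0,1.505)) for z in (.17,.082)])
for n in ("red_reel","green_reel","staple"): print([(np.round(d["point"],4).tolist(),round(d["confidence"],2)) for d in mark_of(w,n)])
E
```

```text
12.55 [0.5818 0.1764 0.1817] [ 3.135e+00 -2.000e-03  1.503e+00] [ 0.168  0.589  1.439 -0.     1.106  0.236] [ 0.6  0.2 -1.1] 0.0419366928372806 0.0
[-228.0, -38.7, 11.1] [0.4, -0.1, -0.1]
[-228.2, -39.3, 99.1] [0.4, -0.1, -0.1]
[([0.5001, 0.1805, 0.0035], 0.81)]
[([0.5808, 0.1781, 0.0042], 0.76), ([0.5765, 0.0147, 0.0008], 0.6)]
[([0.2922, 0.1412, 0.0308], 0.81), ([0.5376, 0.1098, 0.0309], 0.6)]
```

Emit:
arm_command --series '[{"x":-46,"y":-8,"z":0,"rx":0,"ry":0,"rz":0},{"x":-92,"y":-16,"z":0,"rx":0,"ry":0,"rz":0},{"x":-138,"y":-24,"z":0,"rx":0,"ry":0,"rz":0},{"x":-184,"y":-32,"z":0,"rx":0,"ry":0,"rz":0},{"x":-220,"y":-38,"z":0,"rx":0,"ry":0,"rz":0},{"x":-227,"y":-38,"z":5,"rx":0,"ry":0,"rz":0},{"x":-227,"y":-38,"z":25,"rx":0,"ry":0,"rz":0},{"x":-227,"y":-38,"z":50,"rx":0,"ry":0,"rz":0},{"x":-227,"y":-38,"z":75,"rx":0,"ry":0,"rz":0},{"x":-227,"y":-38,"z":90,"rx":0,"ry":0,"rz":0},{"x":-227,"y":-38,"z":98,"rx":0,"ry":0,"rz":0},{"x":-227,"y":-38,"z":98,"rx":0,"ry":0,"rz":0}]' --hand 56 --squeeze 12

```text
time: 13.9
tool_pos: [0.5263, -0.0472, 0.0785]
tool_rot: [-3.138, -0.001, 1.504]
contact_force: [0.3, 0.4, 0.7]
opening: 0.0561
grip_force: 0.0
```

Emit:
arm_command --series '[{"x":0,"y":0,"z":0,"rx":0,"ry":0,"rz":0},{"x":0,"y":0,"z":0,"rx":0,"ry":0,"rz":0},{"x":0,"y":0,"z":0,"rx":0,"ry":0,"rz":0},{"x":0,"y":0,"z":0,"rx":0,"ry":0,"rz":0},{"x":0,"y":0,"z":0,"rx":0,"ry":0,"rz":0},{"x":0,"y":0,"z":-30,"rx":0,"ry":0,"rz":0},{"x":0,"y":0,"z":-70,"rx":0,"ry":0,"rz":0},{"x":0,"y":0,"z":-100,"rx":0,"ry":0,"rz":0},{"x":0,"y":0,"z":-100,"rx":0,"ry":0,"rz":0}]' --hand 10 --squeeze 20

```text
time: 14.8
tool_pos: [0.5291, -0.0483, 0.1844]
tool_rot: [3.133, 0.001, 1.503]
contact_force: [0.2, 0.4, -0.9]
opening: 0.0255
grip_force: 20.0
```

```bash
python3 - <<'E'
from h import *
w=read_camera("wrist");t=read_camera("top");s=read_camera("scene")
st()
rows([((0.4935,-0.216,z),(np.pi,0,1.505)) for z in (.17,.09)])
for p in (w,t,s):
  for n in ("battery","bowl","bowl_in"): print(n,[(np.round(d["point"],4).tolist(),round(d["confidence"],2)) for d in mark_of(p,n)])
E
```

```text
14.95 [ 0.5265 -0.0478  0.1795] [-3.14  -0.     1.503] [-0.236  0.467  1.67  -0.     1.006 -0.168] [-0.7 -0.4 -0.3] 0.025709211012794223 19.999965727329254
[-170.1, -21.5, 9.5] [-0.1, -0.0, -0.1]
[-170.1, -21.4, 89.5] [-0.1, -0.0, -0.1]
battery [([0.5266, -0.0476, 0.1047], 0.91)]
bowl [([0.4898, -0.2147, -0.0011], 0.68)]
bowl_in [([0.492, -0.2207, 0.0038], 0.57)]
battery []
bowl [([0.4929, -0.2128, -0.0019], 0.6)]
bowl_in [([0.4924, -0.2175, 0.0078], 0.92)]
battery [([0.5294, -0.0436, 0.1027], 0.44), ([0.4874, -0.216, 0.0074], 0.26)]
bowl [([0.4931, -0.2131, -0.0012], 0.59)]
bowl_in [([0.4867, -0.217, 0.0087], 0.83)]
```

Emit:
arm_command --series '[{"x":-48,"y":-6,"z":0,"rx":0,"ry":0,"rz":0},{"x":-96,"y":-12,"z":0,"rx":0,"ry":0,"rz":0},{"x":-140,"y":-18,"z":0,"rx":0,"ry":0,"rz":0},{"x":-165,"y":-22,"z":0,"rx":0,"ry":0,"rz":0},{"x":-170,"y":-23,"z":0,"rx":0,"ry":0,"rz":0},{"x":-170,"y":-23,"z":10,"rx":0,"ry":0,"rz":0},{"x":-170,"y":-23,"z":35,"rx":0,"ry":0,"rz":0},{"x":-170,"y":-23,"z":60,"rx":0,"ry":0,"rz":0},{"x":-170,"y":-23,"z":78,"rx":0,"ry":0,"rz":0},{"x":-170,"y":-23,"z":86,"rx":0,"ry":0,"rz":0},{"x":-170,"y":-23,"z":90,"rx":0,"ry":0,"rz":0},{"x":-170,"y":-23,"z":90,"rx":0,"ry":0,"rz":0},{"x":-170,"y":-23,"z":90,"rx":0,"ry":0,"rz":0}]' --hand 10 --squeeze 20

```text
time: 16.7
tool_pos: [0.4932, -0.2159, 0.0909]
tool_rot: [3.14, 0.001, 1.504]
contact_force: [0.0, 0.3, -0.2]
opening: 0.0253
grip_force: 20.0
```

Emit:
arm_command --series '[{"x":0,"y":0,"z":0,"rx":0,"ry":0,"rz":0},{"x":0,"y":0,"z":0,"rx":0,"ry":0,"rz":0},{"x":0,"y":0,"z":0,"rx":0,"ry":0,"rz":0},{"x":0,"y":0,"z":-20,"rx":0,"ry":0,"rz":0},{"x":0,"y":0,"z":-60,"rx":0,"ry":0,"rz":0},{"x":0,"y":0,"z":-100,"rx":0,"ry":0,"rz":0},{"x":0,"y":0,"z":-150,"rx":0,"ry":0,"rz":0},{"x":0,"y":0,"z":-200,"rx":0,"ry":0,"rz":0},{"x":0,"y":0,"z":-200,"rx":0,"ry":0,"rz":0}]' --hand 38 --squeeze 12

```text
time: 17.6
tool_pos: [0.4947, -0.2172, 0.2978]
tool_rot: [3.129, 0.007, 1.503]
contact_force: [0.5, -0.1, -0.1]
opening: 0.0381
grip_force: 0.0
```

```bash
python3 - <<'E'
from h import *
t=read_camera("top");s=read_camera("scene");save(s,"s3")
st()
o={}
for p in (t,s):
  for n in ("battery","bowl","tin","staple","lid_edge","hasp_tip"): print(n,[(np.round(d["point"],4).tolist(),round(d["confidence"],2)) for d in mark_of(p,n)])
E
```

```text
17.7 [ 0.4928 -0.2161  0.2915] [3.139e+00 2.000e-03 1.503e+00] [-0.556  0.365  1.491 -0.     1.282 -0.488] [ 0.3 -0.4  0.1] 0.03777447262950731 0.0
battery [([0.4922, -0.2185, 0.0048], 0.46)]
bowl [([0.4959, -0.2136, -0.0014], 0.92)]
tin [([0.5433, 0.1932, 0.0024], 0.75), ([0.2809, 0.225, 0.0009], 0.71)]
staple [([0.2907, 0.1418, 0.0308], 0.68), ([0.538, 0.1143, 0.032], 0.56), ([0.7056, 0.0504, -0.0019], 0.3)]
lid_edge [([0.5466, 0.2765, 0.1941], 0.88), ([0.2932, 0.1576, 0.0647], 0.63)]
hasp_tip [([0.5464, 0.254, 0.2398], 0.75), ([0.2887, 0.1566, 0.015], 0.66)]
battery [([0.4938, -0.2109, 0.0098], 0.64)]
bowl [([0.4909, -0.2153, -0.0012], 0.82)]
tin [([0.5367, 0.1877, 0.0009], 0.88), ([0.2832, 0.2247, -0.002], 0.65)]
staple [([0.5326, 0.1063, 0.0324], 0.84), ([0.288, 0.146, 0.0361], 0.66)]
lid_edge [([0.2863, 0.1525, 0.0662], 0.8), ([0.5433, 0.2734, 0.1936], 0.66)]
hasp_tip [([0.2905, 0.1537, 0.0163], 0.53), ([0.5473, 0.2572, 0.2368], 0.49), ([0.5312, 0.1092, 0.0343], 0.22), ([0.4889, -0.2146, -0.005], 0.17)]
```

View pics/s3.png

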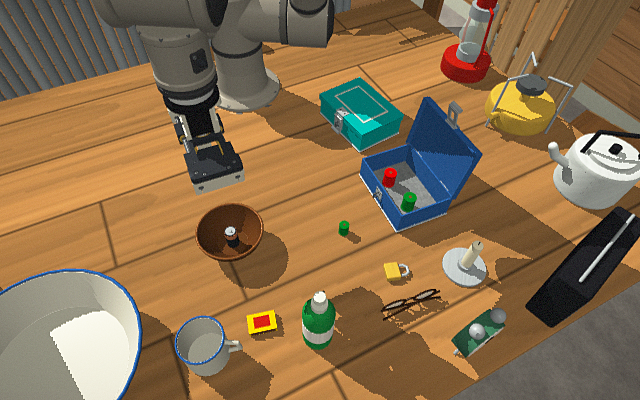

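Emit:
arm_command --series '[{"x":20,"y":-2,"z":-40,"rx":0,"ry":0,"rz":-8},{"x":65,"y":-6,"z":-50,"rx":0,"ry":0,"rz":-16},{"x":112,"y":-10,"z":-50,"rx":0,"ry":0,"rz":-24},{"x":159,"y":-14,"z":-50,"rx":0,"ry":0,"rz":-32},{"x":206,"y":-18,"z":-50,"rx":0,"ry":0,"rz":-40},{"x":253,"y":-22,"z":-50,"rx":0,"ry":0,"rz":-48},{"x":300,"y":-26,"z":-50,"rx":0,"ry":0,"rz":-56},{"x":347,"y":-30,"z":-50,"rx":0,"ry":0,"rz":-64},{"x":394,"y":-34,"z":-50,"rx":0,"ry":0,"rz":-72},{"x":441,"y":-38,"z":-50,"rx":0,"ry":0,"rz":-80},{"x":488,"y":-42,"z":-50,"rx":0,"ry":0,"rz":-88},{"x":530,"y":-46,"z":-50,"rx":0,"ry":0,"rz":-90},{"x":537,"y":-46,"z":-50,"rx":0,"ry":0,"rz":-90},{"x":537,"y":-46,"z":-50,"rx":0,"ry":0,"rz":-90},{"x":537,"y":-46,"z":-50,"rx":0,"ry":0,"rz":-90}]' --hand 0 --squeeze 30

```text
time: 19.8
tool_pos: [0.4832, 0.322, 0.34]
tool_rot: [-3.141, -0.0, 3.073]
contact_force: [-0.6, -1.1, -0.4]
opening: 0.0003
grip_force: 0.0
```

```bash
python3 - <<'E'
from h import *
s=read_camera("scene")
o=st()
for n in ("lid_edge","hasp_tip"): print(n,[(np.round(d["point"],4).tolist(),round(d["confidence"],2)) for d in mark_of(s,n)])
ty=1.505;u=np.array([np.cos(ty),np.sin(ty),0]);v=np.array([-u[1],u[0],0]);O=np.array([.541,.1885,0])
d=np.array(o["tool_pos"])-O;print("tin frame TCP",(d@u).round(4),(d@v).round(4),d[2].round(4))
rows([(O+.066*v+x*u+[0,0,z+.0655],(np.pi,0,ty+np.pi/2)) for x,z in [(.125,.17),(.089,.18),(.0573,.177),(.0245,.164),(-.003,.142),(-.023,.1125),(-.0306,.0904),(-.034,.067)]])
E
```

```text
19.85 [0.4834 0.3216 0.3402] [-3.141  0.     3.072] [ 4.550e-01  4.160e-01  1.278e+00 -1.000e-03  1.447e+00 -1.046e+00] [-1.  -0.2  0.2] 0.0004606334086927642 0.0
lid_edge [([0.2854, 0.1506, 0.0673], 0.96), ([0.5445, 0.2565, 0.2384], 0.65), ([0.5492, 0.2734, 0.1924], 0.64), ([0.7073, 0.05, 0.0027], 0.49)]
hasp_tip [([0.5484, 0.2562, 0.2365], 0.72), ([0.291, 0.1507, 0.016], 0.45)]
tin frame TCP 0.1291 0.0663 0.3402
[-0.1, -3.9, 104.9] [-0.0, 0.0, -0.2]
[-0.3, -39.9, 94.9] [-0.0, 0.0, -0.2]
[-0.4, -71.6, 98.0] [-0.0, 0.0, -0.2]
[-0.5, -104.4, 111.0] [-0.0, 0.0, -0.2]
[-0.6, -131.9, 133.0] [-0.0, 0.0, -0.2]
[-0.7, -151.9, 162.5] [-0.0, 0.0, -0.2]
[-0.7, -159.5, 184.6] [-0.0, 0.0, -0.2]
[-0.8, -162.9, 208.0] [-0.0, 0.0, -0.2]
```

Emit:
arm_command --series '[{"x":0,"y":0,"z":40,"rx":0,"ry":0,"rz":0},{"x":0,"y":-1,"z":80,"rx":0,"ry":0,"rz":0},{"x":0,"y":-3,"z":102,"rx":0,"ry":0,"rz":0},{"x":0,"y":-10,"z":102,"rx":0,"ry":0,"rz":0},{"x":0,"y":-25,"z":98,"rx":0,"ry":0,"rz":0},{"x":0,"y":-40,"z":95,"rx":0,"ry":0,"rz":0},{"x":0,"y":-56,"z":96,"rx":0,"ry":0,"rz":0},{"x":0,"y":-72,"z":98,"rx":0,"ry":0,"rz":0},{"x":0,"y":-88,"z":104,"rx":0,"ry":0,"rz":0},{"x":0,"y":-104,"z":111,"rx":0,"ry":0,"rz":0},{"x":0,"y":-119,"z":121,"rx":0,"ry":0,"rz":0},{"x":0,"y":-132,"z":133,"rx":0,"ry":0,"rz":0},{"x":0,"y":-143,"z":147,"rx":0,"ry":0,"rz":0},{"x":0,"y":-152,"z":162,"rx":0,"ry":0,"rz":0},{"x":0,"y":-157,"z":174,"rx":0,"ry":0,"rz":0},{"x":0,"y":-160,"z":185,"rx":0,"ry":0,"rz":0},{"x":0,"y":-162,"z":196,"rx":0,"ry":0,"rz":0},{"x":0,"y":-163,"z":202,"rx":0,"ry":0,"rz":0},{"x":0,"y":-163,"z":202,"rx":0,"ry":0,"rz":0}]' --hand 0 --squeeze 30

```text
time: 21.85
tool_pos: [0.4717, 0.1601, 0.1375]
tool_rot: [-3.141, -0.001, 3.074]
contact_force: [-0.6, 0.3, -1.2]
opening: 0.0007
grip_force: 0.0
```

Emit:
arm_command --series '[{"x":0,"y":0,"z":3,"rx":0,"ry":0,"rz":0},{"x":0,"y":0,"z":5,"rx":0,"ry":0,"rz":0},{"x":0,"y":0,"z":6,"rx":0,"ry":0,"rz":0},{"x":0,"y":0,"z":7,"rx":0,"ry":0,"rz":0},{"x":0,"y":0,"z":7,"rx":0,"ry":0,"rz":0}]' --hand 0 --squeeze 30

```text
time: 22.35
tool_pos: [0.4721, 0.1604, 0.1325]
tool_rot: [-3.141, 0.001, 3.074]
contact_force: [-4.2, -3.2, 15.3]
opening: 0.0001
grip_force: 7.0
```

```bash
python3 - <<'E'
from h import *
s=read_camera("scene");t=read_camera("top");save(s,"s4");st()
cv2.imwrite('pics/c4.png',cv2.resize(np.hstack([t["pixels"][140:270,130:260],s["pixels"][90:240,330:490][:130]]),None,fx=2.6,fy=2.6,interpolation=cv2.INTER_CUBIC))
for p in (s,t):
  for n in ("lid_edge","hasp_tip"): print(n,[(np.round(d["point"],4).tolist(),round(d["confidence"],2)) for d in mark_of(p,n)])
E
```

```text
22.45 [0.4721 0.1604 0.1325] [-3.141e+00  1.000e-03  3.074e+00] [ 0.174  0.488  1.801 -0.     0.851 -1.33 ] [-4.1 -1.3 14.2] 0.0006011617816494166 7.000329403672367
lid_edge [([0.5358, 0.1177, 0.0653], 0.77), ([0.2872, 0.1558, 0.065], 0.61)]
hasp_tip [([0.2911, 0.1512, 0.0151], 0.63), ([0.5371, 0.1894, 0.0001], 0.57), ([0.5322, 0.0782, 0.0464], 0.46)]
lid_edge [([0.5335, 0.1212, 0.0642], 0.82), ([0.2928, 0.1603, 0.0642], 0.8)]
hasp_tip [([0.5351, 0.0783, 0.0478], 0.79), ([0.289, 0.1562, 0.0158], 0.6)]
```

View pics/c4.png

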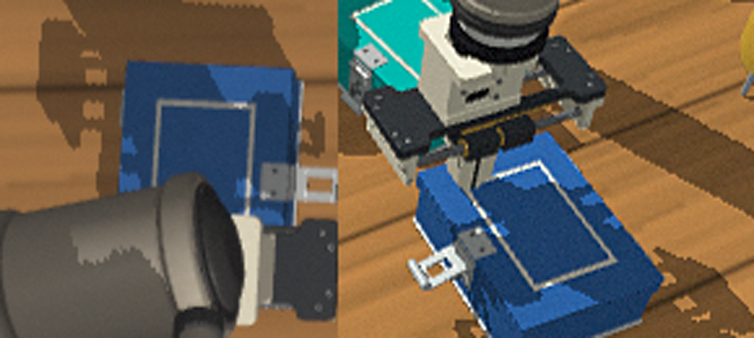

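```bash
cat >> h.py <<'E'
ty=1.505;u=np.array([np.cos(ty),np.sin(ty),0]);v=np.array([-u[1],u[0],0]);O=np.array([.541,.1885,0])
E
python3 - <<'E'
from h import *
rows([(O-.138*u+[0,0,.20],(np.pi,0,ty))])
E
```

```text
[-67.1, -105.3, -67.4] [0.0, 0.0, 89.9]
```

Emit:
arm_command --series '[{"x":0,"y":0,"z":-20,"rx":0,"ry":0,"rz":0},{"x":0,"y":0,"z":-60,"rx":0,"ry":0,"rz":0},{"x":-5,"y":-10,"z":-69,"rx":0,"ry":0,"rz":8},{"x":-15,"y":-25,"z":-69,"rx":0,"ry":0,"rz":16},{"x":-25,"y":-40,"z":-69,"rx":0,"ry":0,"rz":24},{"x":-35,"y":-55,"z":-69,"rx":0,"ry":0,"rz":32},{"x":-45,"y":-70,"z":-69,"rx":0,"ry":0,"rz":40},{"x":-55,"y":-85,"z":-69,"rx":0,"ry":0,"rz":48},{"x":-67,"y":-105,"z":-69,"rx":0,"ry":0,"rz":56},{"x":-67,"y":-105,"z":-69,"rx":0,"ry":0,"rz":64},{"x":-67,"y":-105,"z":-69,"rx":0,"ry":0,"rz":72},{"x":-67,"y":-105,"z":-69,"rx":0,"ry":0,"rz":80},{"x":-67,"y":-105,"z":-69,"rx":0,"ry":0,"rz":88},{"x":-67,"y":-105,"z":-69,"rx":0,"ry":0,"rz":90},{"x":-67,"y":-105,"z":-69,"rx":0,"ry":0,"rz":90}]' --hand 0 --squeeze 30

```text
time: 24.15
tool_pos: [0.5318, 0.0513, 0.2001]
tool_rot: [-3.142, -0.0, 1.503]
contact_force: [-0.2, 0.8, -0.4]
opening: 0.0002
grip_force: 0.0
```

Emit:
arm_command --series '[{"x":0,"y":0,"z":0,"rx":0,"ry":8,"rz":0},{"x":0,"y":0,"z":0,"rx":0,"ry":15,"rz":0},{"x":0,"y":0,"z":0,"rx":0,"ry":15,"rz":0},{"x":0,"y":0,"z":0,"rx":0,"ry":15,"rz":0}]' --hand 0 --squeeze 30

```text
time: 24.55
tool_pos: [0.5317, 0.0504, 0.2]
tool_rot: [-3.141, -0.259, 1.502]
contact_force: [0.7, -0.5, 0.0]
opening: 0.0006
grip_force: 0.0
```

```bash
python3 - <<'E'
from h import *
s=read_camera("scene");t=read_camera("top");o=st()
for p in (s,t):
  for n in ("lid_edge","hasp_tip","staple"): print(n,[(np.round(d["point"],4).tolist(),round(d["confidence"],2)) for d in mark_of(p,n)])
Rt=R.from_euler('xyz',(np.pi,0,ty))*R.from_euler('y',15,degrees=True);e=Rt.as_euler('xyz')
rows([(O+(x-26.1)/1e3*u+[0,0,(z+60.8)/1e3],e) for x,z in [(-112,80),(-111.2,53.4),(-110.8,45),(-108.6,36.7),(-104.6,29),(-98.9,22),(-91.9,16.3),(-83.5,12),(-80,11)]])
E
```

```text
24.65 [0.5318 0.0514 0.2002] [ 3.142 -0.259  1.504] [-0.17   0.449  1.659  0.294  1.079 -0.249] [0.4 0.4 0.1] 0.0005691344640838679 0.0
lid_edge [([0.5366, 0.1193, 0.0692], 0.97)]
hasp_tip [([0.7035, 0.0489, 0.0027], 0.72), ([0.5341, 0.0802, 0.0458], 0.48), ([0.5371, 0.1896, -0.0024], 0.41)]
staple [([0.5318, 0.1082, 0.0318], 0.87)]
lid_edge [([0.2919, 0.1621, 0.061], 0.92), ([0.5366, 0.122, 0.0668], 0.69), ([0.6869, -0.2297, -0.0038], 0.29)]
hasp_tip []
staple []
[-16.1, 0.2, 57.2] [0.0, 0.0, -0.0]
[-22.2, 0.2, 83.1] [0.0, 0.0, -0.0]
[-23.9, 0.2, 91.4] [0.0, 0.0, -0.0]
[-24.0, 0.2, 99.9] [0.0, 0.0, -0.0]
[-22.1, 0.2, 108.4] [0.0, 0.0, -0.0]
[-18.4, 0.2, 116.6] [0.0, 0.0, -0.0]
[-13.1, 0.1, 124.0] [0.0, 0.0, -0.0]
[-6.1, 0.1, 130.3] [0.0, 0.0, -0.0]
[-3.0, 0.1, 132.2] [0.0, 0.0, -0.0]
```

Emit:
arm_command --series '[{"x":-10,"y":0,"z":35,"rx":0,"ry":0,"rz":0},{"x":-16,"y":0,"z":57,"rx":0,"ry":0,"rz":0},{"x":-19,"y":0,"z":70,"rx":0,"ry":0,"rz":0},{"x":-22,"y":0,"z":83,"rx":0,"ry":0,"rz":0},{"x":-24,"y":0,"z":91,"rx":0,"ry":0,"rz":0},{"x":-24,"y":0,"z":100,"rx":0,"ry":0,"rz":0},{"x":-22,"y":0,"z":108,"rx":0,"ry":0,"rz":0},{"x":-20,"y":0,"z":113,"rx":0,"ry":0,"rz":0},{"x":-18,"y":0,"z":117,"rx":0,"ry":0,"rz":0},{"x":-16,"y":0,"z":121,"rx":0,"ry":0,"rz":0},{"x":-13,"y":0,"z":124,"rx":0,"ry":0,"rz":0},{"x":-10,"y":0,"z":127,"rx":0,"ry":0,"rz":0},{"x":-8,"y":0,"z":129,"rx":0,"ry":0,"rz":0},{"x":-8,"y":0,"z":129,"rx":0,"ry":0,"rz":0}]' --hand 0 --squeeze 30

```text
time: 26.35
tool_pos: [0.5335, 0.077, 0.0734]
tool_rot: [-3.141, -0.262, 1.503]
contact_force: [0.5, -0.5, 0.2]
opening: 0.0
grip_force: 0.0
```

```bash
python3 - <<'E'
from h import *
s=read_camera("scene");t=read_camera("wrist");o=st()
for p in (s,t):
  for n in ("hasp_tip",): print(n,[(np.round(d["point"],4).tolist(),round(d["confidence"],2)) for d in mark_of(p,n)])
d=np.array(o["tool_pos"])-O;print("F",(d@u)*1e3+26.1,d[2]*1e3-60.8)
cv2.imwrite('pics/c5.png',cv2.resize(s["pixels"][120:240,330:450],None,fx=5,fy=5,interpolation=cv2.INTER_CUBIC))
E
```

```text
26.45 [0.5336 0.0767 0.0736] [ 3.142 -0.262  1.503] [-0.123  0.639  1.762  0.372  0.791 -0.325] [ 0.3 -0.4  0.1] 0.00017086831757387298 0.0
hasp_tip [([0.5326, 0.1151, 0.0151], 0.49)]
hasp_tip [([0.535, 0.1181, 0.0157], 0.64)]
F -85.98303668749023 12.762595430704593
```

View pics/c5.png

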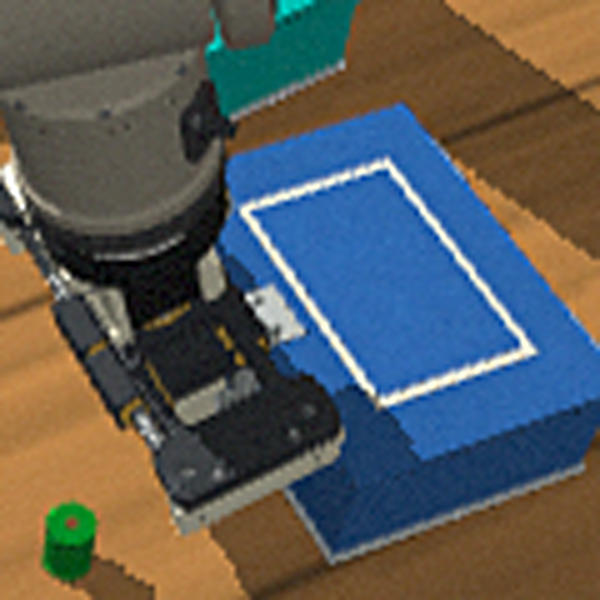

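Emit:
arm_command --series '[{"x":2,"y":0,"z":0.5,"rx":0,"ry":0,"rz":0},{"x":3,"y":0,"z":1,"rx":0,"ry":0,"rz":0},{"x":4,"y":0,"z":1,"rx":0,"ry":0,"rz":0},{"x":5,"y":0,"z":1.3,"rx":0,"ry":0,"rz":0},{"x":5,"y":0,"z":1.3,"rx":0,"ry":0,"rz":0}]' --hand 0 --squeeze 30

```text
time: 27.05
tool_pos: [0.534, 0.0804, 0.0735]
tool_rot: [3.141, -0.259, 1.504]
contact_force: [-2.8, -9.2, 1.2]
opening: 0.0004
grip_force: 4.5
```

Emit:
arm_command --series '[{"x":-20,"y":0,"z":-5,"rx":0,"ry":0,"rz":0},{"x":-50,"y":0,"z":-20,"rx":0,"ry":0,"rz":0},{"x":-60,"y":0,"z":-60,"rx":0,"ry":0,"rz":0},{"x":-70,"y":0,"z":-105,"rx":0,"ry":0,"rz":0},{"x":-85,"y":0,"z":-150,"rx":0,"ry":0,"rz":0},{"x":-100,"y":0,"z":-195,"rx":0,"ry":0,"rz":0},{"x":-120,"y":0,"z":-230,"rx":0,"ry":0,"rz":0},{"x":-120,"y":0,"z":-230,"rx":0,"ry":0,"rz":0}]' --hand 0 --squeeze 30

```text
time: 27.85
tool_pos: [0.5235, -0.0966, 0.2689]
tool_rot: [3.133, -0.258, 1.502]
contact_force: [-0.0, 1.4, -0.0]
opening: 0.0008
grip_force: 0.0
```

```bash
python3 - <<'E'
from h import *
s=read_camera("scene");t=read_camera("wrist");o=st();save(s,"s6");save(t,"w6")
for p in (s,t): marks(p,["hasp_tip","lid_edge","battery","bowl","matchbox","padlock","candle"])
cv2.imwrite('pics/c6.png',np.vstack([s["pixels"][60:360,170:490],t["pixels"][0:250,160:480]]))
E
```

```text
27.95 [ 0.5219 -0.0935  0.2648] [ 3.141 -0.262  1.502] [-0.439  0.402  1.536  0.253  1.307 -0.449] [ 0.1  0.3 -1. ] 0.00022424600889031656 0.0
hasp_tip [([0.538, 0.118, 0.016], 0.55), ([0.289, 0.154, 0.014], 0.42)]
lid_edge [([0.283, 0.152, 0.067], 0.86), ([0.536, 0.117, 0.068], 0.81), ([0.493, -0.212, 0.008], 0.18)]
battery [([0.496, -0.212, 0.01], 0.69)]
bowl [([0.49, -0.215, 0.0], 0.73)]
matchbox [([0.685, -0.228, 0.002], 0.96)]
padlock [([0.705, 0.05, 0.002], 0.64)]
candle [([0.758, 0.196, 0.001], 0.77)]
hasp_tip [([0.773, 0.043, -0.001], 0.64), ([0.533, 0.118, 0.018], 0.63), ([0.294, 0.155, 0.016], 0.58)]
lid_edge [([0.29, 0.157, 0.068], 0.71), ([0.536, 0.121, 0.068], 0.7), ([0.683, -0.232, -0.001], 0.44)]
battery []
bowl [([0.491, -0.213, -0.002], 0.57), ([0.536, 0.121, 0.068], 0.17)]
matchbox [([0.685, -0.228, 0.001], 0.61)]
padlock [([0.703, 0.054, -0.002], 0.91)]
candle []
```

View pics/c6.png

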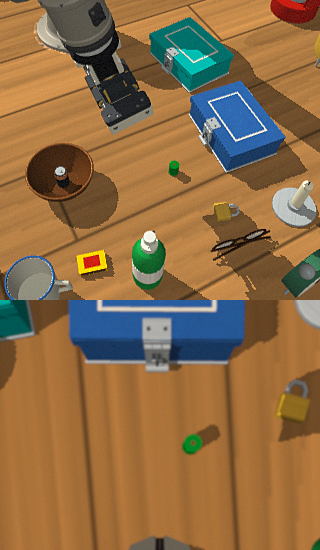

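The picture shows the lid shut, the hasp lying flat over the staple (crop, about 155,345) and the battery standing in the bowl (60,175). Nothing else has moved.

```bash
python3 -c "
from cell import *
print(hand_in())"
```

```text
the job is handed in; nothing more can be done
None
```

I handed the job in at about 28 s of the 67 s limit. Both reels are in the blue tin, the battery stands in the upright bowl, the lid is shut and the hasp lies flat over the staple; the last pictures show nothing else disturbed.

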